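Pine cones onto their log slices

ROBOT

A 6-joint arm with a two-finger parallel gripper is mounted at the origin on the work surface. World frame = base frame: x ahead of the robot, y to its left, z up, the work surface at z = 0. Lengths are in m, angles in rad, forces in N, time in s.
With the tool pointing down it reaches from about 0.375 to 0.975 m from the base axis. Payload 3.8 kg.
Tool frame: the origin (TCP) lies between the finger pads; the fingertips stand 11 mm ahead of it and the grasp point (between the pads) lies 8 mm behind it; x points along the fingers, z is the direction in which the jaws open and shut, and the axes are right-handed (so a half turn about x gives the same grasp; the last joint's range is limited). The gripper opens to 85 mm and grips with 20 to 120 N. Pads are 22 mm wide; open, the fingers measure 114 mm over their backs; the gripper's body (76 mm by 85 mm) begins 54 mm behind the grasp point. The pads swing forward as they close: fully open they stand 13 mm farther back than shut.
Start: joints at [1.215, 0.264, 1.604, -0, 1.274, -0.037], TCP at [0.212, 0.641, 0.242] pointing down, gripper open.
Joint ranges: [-2.63, 2.63], [-0.94, 2.18], [0.31, 2.57], [-1.31, 4.45], [0, 2.66], [-2.55, 2.55]. Speed limits (rad/s): [2.57, 2.57, 3.14, 3.14, 3.14, 3.14].

INTERFACE

Orientations are given as a rotation vector (axis times angle).
In Python, from workcell import bot gives the robot as it stands.
- The arm moves only by the tool step_arm, never from a script. Its argument "targets" is one flat list of numbers, 7 for each row, row after row: the shift along the tool's x, y, z in m, then the turn, a rotation vector about the tool's x, y, z in degrees, then the closure in counts, from 0 (fully open) to 255 (shut). A call has 1 to 20 rows; each row is the pose to reach, as a shift and turn from the pose commanded when the call began, along the tool's axes at that moment; what a row does not reach only later rows make up. A row lasts 1/8 s, in which the tool goes at most 62.5 mm and 10.7 degrees, less where a joint would pass 70% of its speed; a pose out of reach is approached as far as the arm can. A call with a gripper value outside its range is refused whole. The fingers move at their own pace and stop on an object; "squeeze" is the grip in N (left out, the last holds). Time passes only in rows, so rows that repeat a pose let the fingers close. It gives the time, the measured TCP pose, the force and the opening at its end, in the units of the state.
- bot.read_state(): the state, without advancing time (a new reading comes with each control period).
- bot.read_camera(name): name is "scene" or "top" or "wrist"; returns a dict with "frame" (384x512x3 uint8, red, green, blue), "depth" (384x512 float32, m along the optical axis (not along the pixel's ray), 0 where there is no reading), "fx", "fy", "cx", "cy" (pixels), "k1" (the pictures are not rectified: a ray, as slopes to the right and down, at radius r is drawn at 1 + k1 r^2 times it, then the intrinsics apply), "rvec" (rotation vector, rad) and "tvec" (3), from world to camera coordinates, as OpenCV has them. Camera axes: x right, y down, z forward; pixel columns grow to the right and rows downward; lengths in m; the calibration is good to about 2 mm. A picture is of the moment at which its call begins.
- bot.finish_job(): hands the job in, once; it reports no verdict.
The state is a dict: "time": time; "q": joint angles; "joint_vel": joint speeds; "joint_torque": joint torques, N m; "tool_pos": TCP position; "tcp_rot": TCP orientation; "wrist_force": force on the tool from outside, world axes, zero at the start; "torque": the same for the moment, N m; "width": opening from 0.0 (shut) to 1.0 (fully open).
Only numpy, scipy, OpenCV 4.12 (cv2) and the standard library are available. Lean on these libraries where they do the work, as an engineer would, in place of code of your own. Each camera call takes 0.05 s, during which the arm holds its last target.

TASK

On the nature-craft table, stand each of the four pine cones upright in the middle of the log slice of its own size rank (smallest cone on smallest slice, and so on up to the largest on the largest). Work from the smallest cone up, one at a time: two cones now stand on a slice one size too big, so each slice is free by the time its own cone comes. Leave the slices lying where they are, and do not knock over or carry off the glue bottle or the acorn.

Things in the scene. Friction and masses are not known exactly. Their poses are not given: they have to be found in the camera images.
- cone_small: the smallest pine cone: stiff, brown, upright, 44 mm high, 30 mm across, round about z. Grip its upright sides, 10 to 26 mm above its foot; above it narrows to a blunt tip 8 mm across, below to a flat foot 22 mm across. Origin at the centre of the foot, z up the cone; yaw means nothing. It starts standing on the table.
- cone_medium: the second smallest pine cone: stiff, brown, upright, 56 mm high, 39 mm across, round about z. Grip its upright sides, 12 to 32 mm above its foot; above it narrows to a blunt tip 10 mm across, below to a flat foot 28 mm across. Origin at the centre of the foot, z up the cone; yaw means nothing. It starts on the second largest slice (slice_large).
- cone_large: the second largest pine cone: stiff, brown, upright, 70 mm high, 49 mm across, round about z. Grip its upright sides, 15 to 41 mm above its foot; above it narrows to a blunt tip 12 mm across, below to a flat foot 35 mm across. Origin at the centre of the foot, z up the cone; yaw means nothing. It starts on the largest slice (slice_giant).
- cone_giant: the largest pine cone: stiff, brown, upright, 86 mm high, 60 mm across, round about z. Grip its upright sides, 19 to 50 mm above its foot; above it narrows to a blunt tip 15 mm across, below to a flat foot 43 mm across. Origin at the centre of the foot, z up the cone; yaw means nothing. It starts standing on the table.
- slice_small: the smallest of the four log slices: a loose round wooden disc with dark bark around a pale ringed top, lying flat, 52 mm across and 14 mm thick. Origin at the centre of its underside, z up (top face at z = 14 mm). The smallest pine cone (cone_small) belongs on it.
- slice_medium: the second smallest of the four log slices: a loose round wooden disc with dark bark around a pale ringed top, lying flat, 72 mm across and 14 mm thick. Origin at the centre of its underside, z up (top face at z = 14 mm). The second smallest pine cone (cone_medium) belongs on it.
- slice_large: the second largest of the four log slices: a loose round wooden disc with dark bark around a pale ringed top, lying flat, 94 mm across and 14 mm thick. Origin at the centre of its underside, z up (top face at z = 14 mm). The second largest pine cone (cone_large) belongs on it.
- slice_giant: the largest of the four log slices: a loose round wooden disc with dark bark around a pale ringed top, lying flat, 118 mm across and 14 mm thick. Origin at the centre of its underside, z up (top face at z = 14 mm). The largest pine cone (cone_giant) belongs on it.
- glue_bottle: bystander: a white plastic glue bottle with a small orange cap, standing upright, 38 mm across and 95 mm high, weighing about 90 g; stands anywhere among the task's things. Origin at the centre of its underside. Not to be knocked over or carried off.
- acorn: bystander: one smooth tan acorn standing on its brown cap, 26 mm across and 35 mm high, in the middle of the near row. Origin at the centre of its underside, z up. Not to be knocked over or carried off. The other small things about (spool, eraser, tape roll, ink pad) are at most 25 mm high.

How it is judged:
By the outcome, as a careful person would: the job done as asked, in the order asked, and still so for the second after the job is handed in, with the robot touching nothing.
It also fails if it takes over 120 s, if anything falls off the work surface, if the arm or the gripper's body presses on something with over 40 N, if the wrist force passes 120 N, or if a joint passes its speed limit or range.

## Working session

There is one attempt and no reset: what is moved stays moved. The work goes in short steps, Python scripts to look and compute and a tool call to move; the robot and the scene stay as the last step left them, time stands still between calls to the robot, and variables do not carry over. Pictures are saved under pics/ and viewed, and the job is handed in when it is done.

Besides the shell and the picture viewer there is one more tool, called after "Call:" as a command line: name --argument value ..., lists and objects as JSON in quotes. step_arm: Moves the arm, as the interface text tells. Its arguments: {"type":"object","properties":{"targets":{"type":"array","items":{"type":"number"}},"squeeze":{"type":"number"}},"required":["targets"]}

```bash
ls; mkdir -p pics; python3 - <<'E'
from workcell import bot
import cv2,numpy as np
s=bot.read_state();print({k:np.round(v,4).tolist() for k,v in s.items()})
for n in("top","scene"):
    c=bot.read_camera(n);cv2.imwrite(f"pics/{n}0.png",cv2.cvtColor(c["frame"],cv2.COLOR_RGB2BGR))
    print(n,{k:np.round(c[k],4).tolist() for k in c if k not in("frame","depth")})
    np.savez(f"{n}0.npz",**c)
E
```

```text
pics
{'time': 0.0, 'q': [1.2152, 0.2648, 1.6054, -0.0, 1.2737, -0.0369], 'joint_vel': [-0.0017, 0.0005, 0.001, 0.0015, -0.0006, -0.0008], 'joint_torque': [-0.0025, -51.5115, -36.7315, -0.0, 0.0127, 0.0], 'tool_pos': [0.2113, 0.6403, 0.2409], 'tcp_rot': [-0.9726, 1.3452, 0.9705], 'wrist_force': [0.0123, -0.2204, -0.5328], 'torque': [0.0297, 0.0372, -0.0407], 'width': 0.9969}
top {'fx': 361.969, 'fy': 361.969, 'cx': 256.6918, 'cy': 192.1718, 'k1': -0.0924, 'rvec': [2.1355, -2.2034, 0.077], 'tvec': [0.0256, 0.548, 0.9347]}
scene {'fx': 441.2865, 'fy': 441.2865, 'cx': 253.0791, 'cy': 188.7774, 'k1': 0.0361, 'rvec': [1.4085, 1.929, -1.0339], 'tvec': [0.1671, -0.2536, 1.549]}
```

View pics/top0.png

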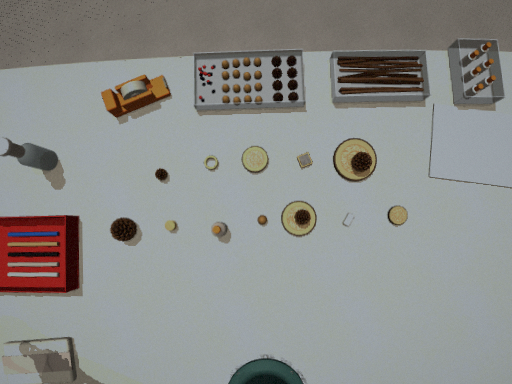

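View pics/scene0.png

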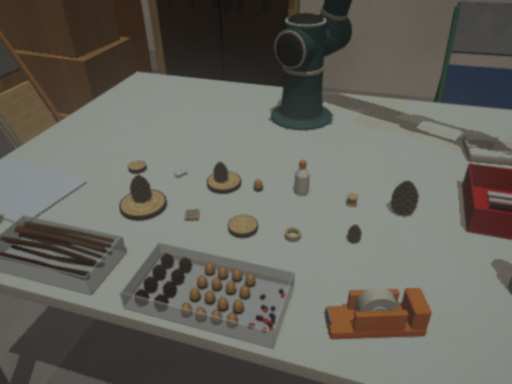

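The top view shows cone_small at (161,174), cone_giant at (123,229), slice_medium at (255,159), slice_giant with cone_large at (355,160), slice_large with cone_medium at (299,218) and slice_small at (398,215). The glue bottle is at (219,230) and the acorn at (262,219).

```bash
cat > h.py <<'E'
import cv2,numpy as np
from scipy.spatial.transform import Rotation as Rn
def und(c,uv):
    K=np.array([[c["fx"],0,c["cx"]],[0,c["fy"],c["cy"]],[0,0,1]],float)
    return cv2.undistortPoints(np.asarray(uv,float).reshape(-1,1,2),K,np.array([float(c["k1"]),0,0,0])).reshape(-1,2)
def RT(c): return Rn.from_rotvec(np.ravel(c["rvec"])).as_matrix(),np.ravel(c["tvec"])
def plane(c,uv,z):
    R,t=RT(c);d=np.c_[und(c,uv),np.ones(len(np.reshape(uv,(-1,2))))]@R;o=-R.T@t
    return o+d*((z-o[2])/d[:,2])[:,None]
def pts(c,mask):
    v,u=np.nonzero(mask&(c["depth"]>0));uv=np.c_[u,v]
    R,t=RT(c);z=c["depth"][v,u]
    return (np.c_[und(c,uv),np.ones(len(u))]*z[:,None]-t)@R,uv
def circ(p):  # algebraic circle fit
    A=np.c_[2*p[:,:2],np.ones(len(p))];s=np.linalg.lstsq(A,(p[:,:2]**2).sum(1),rcond=None)[0]
    return s[0],s[1],np.sqrt(s[2]+s[0]**2+s[1]**2)
E
python3 - <<'E'
from h import *
c=dict(np.load("top0.npz"))
hsv=cv2.cvtColor(c["frame"],cv2.COLOR_RGB2HSV)
H,S,V=[hsv[...,i].astype(int) for i in range(3)]
for n,(u,v) in dict(cs=(161,174),cg=(123,229),sm=(255,159),sg=(340,150),cl=(361,161),sl=(290,208),cm=(302,217),ss=(398,215),glue=(215,232),ac=(262,219),table=(180,260)).items(): print(n,hsv[v,u],c["depth"][v,u])
# objects by height over table
P,uv=pts(c,np.ones(H.shape,bool))
roi=(P[:,0]>.3)&(P[:,0]<.75)&(abs(P[:,1])<.5)
print("table z",np.median(P[roi,2]), np.percentile(P[roi,2],[5,95]))
hm=np.zeros(H.shape);hm[uv[:,1],uv[:,0]]=P[:,2]
m=((hm>.007)).astype(np.uint8)
n,l,st,ce=cv2.connectedComponentsWithStats(m)
for i in range(1,n):
    if st[i,4]>15 and st[i,4]<3000:
        q,_=pts(c,l==i)
        hi=q[q[:,2]>q[:,2].max()-.008]
        print(np.round(ce[i]),st[i,4],"mean",q.mean(0).round(3),"ext",np.ptp(q,0).round(3),"zmax",q[:,2].max().round(3),"tip",hi.mean(0).round(4))
E
```

```text
cs [ 11 243  21] 0.95150703
cg [ 13 137  13] 0.90550816
sm [ 27  55 158] 0.9740734
sg [ 27  87 156] 0.97296554
cl [ 10 164  28] 0.907001
sl [ 28  82 155] 0.9616484
cm [  7 234  24] 0.9068799
ss [ 26  83 154] 0.9512498
glue [ 17 160 150] 0.87899506
ac [ 17 150 148] 0.94041467
table [ 94  11 165] 0.9680798
table z 0.0009073700831345643 [-0.00216089  0.0147658 ]
[476.  70.] 2630 mean [ 0.868 -0.614  0.042] ext [0.174 0.126 0.073] zmax 0.08 tip [ 0.8668 -0.6177  0.0759]
[255.  77.] 2873 mean [0.864 0.002 0.029] ext [0.153 0.301 0.044] zmax 0.051 tip [0.8605 0.0271 0.0458]
[225.  69.] 119 mean [0.893 0.085 0.024] ext [0.052 0.022 0.029] zmax 0.036 tip [0.8933 0.0857 0.0315]
[213.  66.] 16 mean [0.907 0.121 0.013] ext [0.01  0.011 0.007] zmax 0.016 tip [0.907  0.1208 0.0131]
[204.  74.] 86 mean [0.887 0.146 0.013] ext [0.038 0.04  0.01 ] zmax 0.018 tip [0.8866 0.1461 0.0136]
[257.  75.] 60 mean [ 0.872 -0.003  0.024] ext [0.029 0.02  0.029] zmax 0.036 tip [ 0.8745 -0.0033  0.0316]
[247.  76.] 63 mean [0.869 0.027 0.024] ext [0.02  0.02  0.029] zmax 0.036 tip [0.8714 0.0273 0.0319]
[135.  9
[... 5332 characters left out ...]
[0.455 0.106 0.07 ] ext [0.036 0.036 0.081] zmax 0.099 tip [0.4542 0.1101 0.0957]
[ 34. 234.] 269 mean [0.454 0.631 0.016] ext [0.036 0.162 0.017] zmax 0.024 tip [0.4535 0.633  0.0186]
[ 32. 244.] 251 mean [0.426 0.637 0.017] ext [0.029 0.161 0.017] zmax 0.024 tip [0.4256 0.6355 0.0187]
[ 32. 254.] 240 mean [0.398 0.635 0.017] ext [0.026 0.161 0.016] zmax 0.023 tip [0.3979 0.6335 0.0182]
[ 33. 264.] 268 mean [0.37  0.634 0.016] ext [0.025 0.163 0.017] zmax 0.024 tip [0.3698 0.6377 0.0187]
[ 31. 274.] 262 mean [0.341 0.639 0.016] ext [0.028 0.174 0.016] zmax 0.023 tip [0.3421 0.6358 0.0182]
[265. 373.] 1318 mean [0.074 0.    0.02 ] ext [0.068 0.193 0.065] zmax 0.072 tip [0.0697 0.0008 0.0669]
```

```bash
python3 - <<'E'
from h import *
from scipy.optimize import least_squares
c=dict(np.load("top0.npz"));s=dict(np.load("scene0.npz"))
def masks(c):
    h=cv2.cvtColor(c["frame"],cv2.COLOR_RGB2HSV).astype(int)
    return ((h[...,2]<95)).astype(np.uint8), h
dark,h=masks(c)
# slices: pale top + everything not table
pale=((h[...,0]>15)&(h[...,0]<40)&(h[...,1]>35)&(h[...,2]>90)).astype(np.uint8)
for n,(u,v),r in(("small",(398,215),.026),("medium",(255,159),.036),("large",(290,208),.047),("giant",(340,150),.059)):
    _,l=cv2.connectedComponents(pale); 
    m=(l==l[v,u]).astype(np.uint8)
    k=max(cv2.findContours(m,cv2.RETR_EXTERNAL,cv2.CHAIN_APPROX_NONE)[0],key=len)
    hull=cv2.convexHull(k).reshape(-1,2)
    print(n,"pale hull fit",np.round(circ(plane(c,hull,.014)),4))
P,uv=pts(c,np.ones(dark.shape,bool)); hm=np.zeros(dark.shape);hm[uv[:,1],uv[:,0]]=P[:,2]
for n,(u,v),z0,hh,d in(("cs",(161,174),0,.044,.030),("cm",(302,217),.014,.056,.039),("cl",(361,161),.014,.070,.049),("cg",(123,229),0,.086,.060)):
    a=z0+hh*.23;b=z0+hh*.59
    win=np.zeros(dark.shape,bool);win[v-22:v+22,u-22:u+22]=1
    win&= (dark>0)
    q,_=pts(c,win); q=q[(q[:,2]>a)&(q[:,2]<b)]
    tip,_=pts(c,win); tip=tip[tip[:,2]>z0+hh*.85]
    f=least_squares(lambda x:np.hypot(*(q[:,:2]-x).T)-d/2,tip.mean(0)[:2],loss="soft_l1",f_scale=.002).x if len(q)>5 else None
    # colour silhouette: blob centroid on plane at mid height
    _,l=cv2.connectedComponents((win&(dark>0)).astype(np.uint8)); m=l==l[v,u]
    vv,uu=np.nonzero(m); cen=plane(c,[[uu.mean(),vv.mean()]],z0+hh*.45)[0]
    print(n,"depth fit",f,len(q),"tip",tip.mean(0).round(4),len(tip),"sil",cen.round(4),m.sum())
s_=bot=None
from workcell import bot
R=Rn.from_rotvec(bot.read_state()["tcp_rot"]).as_matrix();print(R.round(3))
w=bot.read_camera("wrist");print({k:np.round(w[k],4).tolist() for k in w if k not in("frame","depth")})
E
```

```text
small pale hull fit [ 0.4742 -0.3681  0.0258]
medium pale hull fit [0.6397 0.0099 0.0359]
large pale hull fit [ 0.4761 -0.1015  0.0464]
giant pale hull fit [ 0.6308 -0.2606  0.0558]
cs depth fit [0.60757125 0.26651589] 30 tip [0.6055 0.2647 0.0425] 24 sil [0.6055 0.2649 0.0198] 116
cm depth fit [ 0.47935838 -0.10776074] 35 tip [ 0.4789 -0.1067  0.0674] 46 sil [ 0.4789 -0.107   0.0392] 193
cl depth fit [ 0.61978118 -0.26915664] 81 tip [ 0.6183 -0.2665  0.0797] 75 sil [ 0.6164 -0.2664  0.0455] 344
cg depth fit [0.46186937 0.36497429] 115 tip [0.4622 0.3607 0.0803] 120 sil [0.461  0.3622 0.0387] 491
[[-0.001 -0.95   0.313]
 [-0.002  0.313  0.95 ]
 [-1.     0.    -0.002]]
{'fx': 298.1086, 'fy': 298.1086, 'cx': 251.7222, 'cy': 193.1644, 'k1': 0.0206, 'rvec': [-2.3585, -1.7058, -0.2321], 'tvec': [-0.6744, -0.0339, 0.3793]}
```

```bash
cat >> h.py <<'E'
def go(x,y,z,n=1):
    "tool-axis shift (mm) to take TCP to world x,y,z"
    from workcell import bot
    s=bot.read_state();R=Rn.from_rotvec(s["tcp_rot"]).as_matrix()
    print("tcp",np.round(s["tool_pos"],4),"shift mm",np.round(1000*R.T@(np.array([x,y,z])-s["tool_pos"]),1))
def look(name,fn):
    from workcell import bot
    c=bot.read_camera(name);cv2.imwrite(f"pics/{fn}.png",cv2.cvtColor(c["frame"],cv2.COLOR_RGB2BGR));np.savez(fn+".npz",**c);return c
E
python3 - <<'E'
from h import *
c=look("wrist","w0");R,t=RT(c);print("cam",-R.T@t,"axis",R[2])
go(.56,.25,.24)
E
```

```text
cam [0.14557634 0.66285806 0.37347914] axis [ 0.25536764 -0.08557869 -0.96304914]
tcp [0.2114 0.6406 0.2414] shift mm [   1.8 -453.5 -261.6]
```

View pics/w0.png

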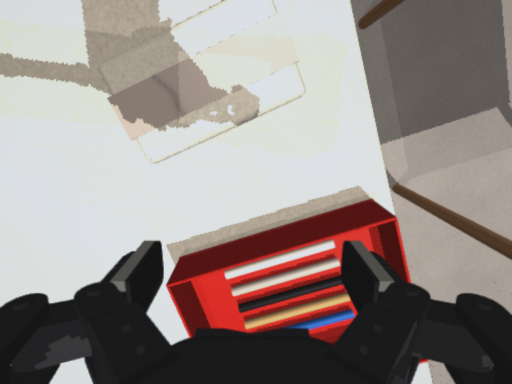

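The wrist picture shows the red pen box below the fingers, with pads at about (145,270) and (365,265). The camera sits roughly 66 mm on the -x side of the tool.

Call:
step_arm --targets '[0,-0.52,-0.225,0,0,0,0,0,-0.52,-0.225,0,0,0,0,0,-0.52,-0.225,0,0,0,0,0,-0.52,-0.225,0,0,0,0,0,-0.52,-0.225,0,0,0,0,0,-0.52,-0.225,0,0,0,0,0,-0.52,-0.225,0,0,0,0,0,-0.52,-0.225,0,0,0,0,0,-0.52,-0.225,0,0,0,0,0,-0.52,-0.225,0,0,0,0,0,-0.52,-0.225,0,0,0,0,0,-0.52,-0.225,0,0,0,0,0,-0.52,-0.225,0,0,0,0,0,-0.52,-0.225,0,0,0,0]'

```text
time: 1.95
tool_pos: [0.6342, 0.2653, 0.2425]
tcp_rot: [-0.972, 1.342, 0.972]
wrist_force: [-1.7, -0.2, 0.7]
width: 0.994
```

```bash
python3 - <<'E'
from h import *
c=look("wrist","w1");R,t=RT(c);print("cam",-R.T@t,"axis",R[2])
go(.606,.265,.24)
E
```

```text
cam [0.56822517 0.28739498 0.37474714] axis [ 0.25627081 -0.08344649 -0.96299634]
tcp [0.6343 0.2652 0.2425] shift mm [ 2.5 26.8 -9. ]
```

View pics/w1.png

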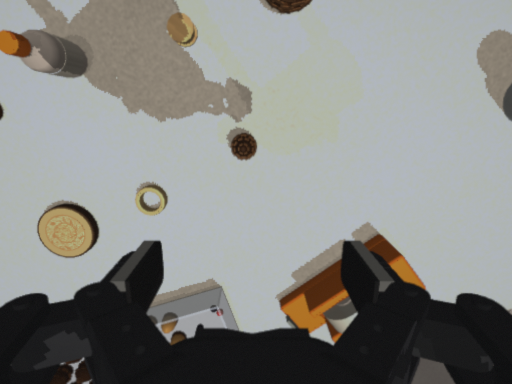

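The wrist view shows cone_small at (243,146), slice_medium at (67,231), the tape ring at (151,200) and the glue bottle at top left.

```bash
cat >> h.py <<'E'
def blob(c,u,v,win=40,vmax=75):
    "dark blob containing/nearest the pixel"
    h=cv2.cvtColor(c["frame"],cv2.COLOR_RGB2HSV).astype(int)
    m=((h[...,2]<vmax)&(h[...,1]>90)).astype(np.uint8);w=np.zeros_like(m);w[max(0,v-win):v+win,max(0,u-win):u+win]=1
    m=cv2.morphologyEx(m*w,cv2.MORPH_CLOSE,np.ones((3,3)))
    n,l,st,ce=cv2.connectedComponentsWithStats(m);i=1+np.argmax(st[1:,4]);return l==i
def cone(c,u,v,z0,hh,d,win=40,vmax=75):
    m=blob(c,u,v,win,vmax);q,_=pts(c,m);vv,uu=np.nonzero(m)
    tip=q[q[:,2]>z0+.85*hh]
    print("cone sil",plane(c,[[uu.mean(),vv.mean()]],z0+.45*hh)[0].round(4),m.sum(),"tip",tip.mean(0).round(4),len(tip),"zmax",q[:,2].max().round(3),"px",uu.mean().round(),vv.mean().round())
def disc(c,u,v,z=.014):
    h=cv2.cvtColor(c["frame"],cv2.COLOR_RGB2HSV).astype(int)
    m=((h[...,0]>10)&(h[...,0]<40)&(h[...,1]>50)&(h[...,2]>100)).astype(np.uint8)
    _,l=cv2.connectedComponents(m);m=(l==l[v,u]).astype(np.uint8)
    k=max(cv2.findContours(m,cv2.RETR_EXTERNAL,cv2.CHAIN_APPROX_NONE)[0],key=len)
    p=plane(c,cv2.convexHull(k).reshape(-1,2),z);x,y,r=circ(p);e=np.hypot(p[:,0]-x,p[:,1]-y)-r
    print("disc",np.round([x,y,r],4),"resid",e.std().round(4))
E
python3 - <<'E'
from h import *
c=dict(np.load("w1.npz"))
cone(c,243,146,0,.044,.03); disc(c,67,220)
go(.606,.265,.08)
E
```

```text
cone sil [0.6032 0.2656 0.0198] 432 tip [0.6045 0.2654 0.0417] 145 zmax 0.045 px 243.0 145.0
disc [0.6391 0.0101 0.0342] resid 0.0005
tcp [0.6343 0.2652 0.2425] shift mm [162.5  26.8  -9. ]
```

Call:
step_arm --targets '[0.1,0.028,-0.009,0,0,0,0,0.1,0.028,-0.009,0,0,0,150,0.1,0.028,-0.009,0,0,0,150,0.1,0.028,-0.009,0,0,0,150,0.1,0.028,-0.009,0,0,0,150,0.1,0.028,-0.009,0,0,0,150]' --squeeze 25

```text
time: 2.75
tool_pos: [0.6071, 0.2651, 0.1447]
tcp_rot: [-0.971, 1.339, 0.97]
wrist_force: [-0.4, -0.2, 0.1]
width: 0.411
```

```bash
python3 - <<'E'
from h import *
from workcell import bot
c=look("wrist","w2");s=bot.read_state();print(s["width"],s["tool_pos"])
for f in("w1","w2"):
    c=dict(np.load(f+".npz"));tp=np.array([.6343,.2652,.2425]) if f=="w1" else s["tool_pos"]
    R=Rn.from_rotvec(s["tcp_rot"]).as_matrix()
    q,uv=pts(c,np.ones((384,512),bool));L=(q-tp)@R
    k=(abs(L[:,1])<.012)&(abs(L[:,2])<.08)&(L[:,0]>-.05)&(L[:,0]<.03)
    for sg in(-1,1):
        kk=k&(sg*L[:,2]>.004);
        print(f,sg,"tip x",np.percentile(L[kk,0],[50,95,100]).round(4),"z",np.percentile(L[kk,2],[0,5,95,100]).round(4),kk.sum())
E
```

```text
0.41302785890716953 [0.60673533 0.26492207 0.14414296]
w1 -1 tip x [-0.027  -0.0069 -0.0021] z [-0.0659 -0.0605 -0.0417 -0.0412] 2183
w1 1 tip x [-0.0262 -0.0066 -0.0022] z [0.0425 0.043  0.0619 0.0667] 2093
w2 -1 tip x [-0.0445 -0.0017  0.0093] z [-0.0519 -0.046  -0.0169 -0.0167] 4023
w2 1 tip x [-0.0444 -0.0018  0.0095] z [0.0179 0.0182 0.0475 0.0533] 3978
```

View pics/w2.png

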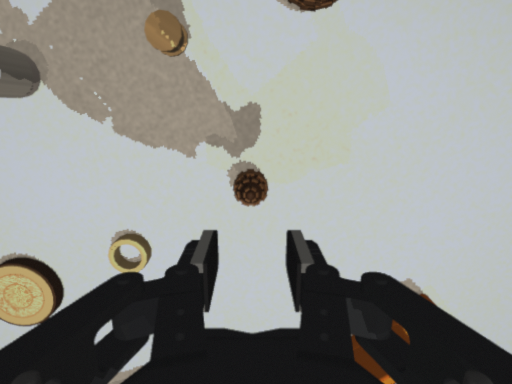

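The wrist view shows the jaws at 35 mm opening, with pads at x≈210 and 293. cone_small is at (250,188), directly ahead of the gap.

```bash
python3 - <<'E'
from h import *
c=dict(np.load("w2.npz"))
cone(c,250,188,0,.044,.03)
go(.604,.2655,.014)
E
```

```text
cone sil [0.6033 0.2656 0.0198] 785 tip [0.6037 0.2654 0.042 ] 242 zmax 0.046 px 250.0 186.0
tcp [0.6067 0.2649 0.1441] shift mm [130.1   3.1  -0.6]
```

Call:
step_arm --targets '[0,0.003,0,0,0,0,100,0.05,0.003,0,0,0,0,100,0.1,0.003,0,0,0,0,100,0.128,0.003,0,0,0,0,100,0.128,0.003,0,0,0,0,100,0.128,0.003,0,0,0,0,100,0.128,0.003,0,0,0,0,150,0.128,0.003,0,0,0,0,190,0.128,0.003,0,0,0,0,230,0.128,0.003,0,0,0,0,230,0.128,0.003,0,0,0,0,230,0.128,0.003,0,0,0,0,230]' --squeeze 25

```text
time: 4.3
tool_pos: [0.6041, 0.2661, 0.0166]
tcp_rot: [-0.971, 1.34, 0.97]
wrist_force: [-0.8, -0.2, 6.5]
width: 0.337
```

```bash
python3 - <<'E'
from h import *
c=look("wrist","w3");cone(c,255,275,0,.044,.03)
go(.604,.2655,.014)
E
```

```text
cone sil [0.6063 0.266  0.0198] 3349 tip [0.6028 0.2669 0.0417] 897 zmax 0.046 px 252.0 264.0
tcp [0.6041 0.2662 0.0166] shift mm [ 2.6 -0.1 -0.7]
```

View pics/w3.png

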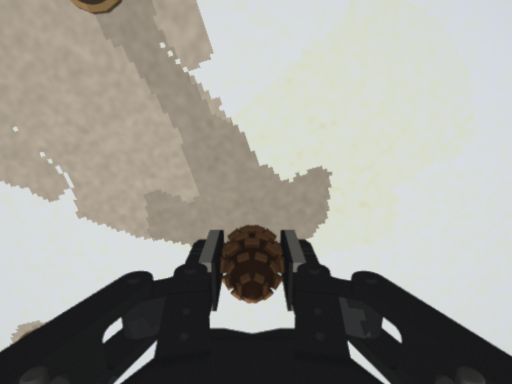

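The cone sits centred between the pads at (252,265), and the 28.6 mm opening agrees with the 30 mm cone. I'll lift it and check that it holds.

Call:
step_arm --targets '[-0.01,0,0,0,0,0,230,-0.04,0,0,0,0,0,230,-0.1,0,0,0,0,0,230,-0.16,0,0,0,0,0,230,-0.2,0,0,0,0,0,230,-0.2,0,0,0,0,0,230]'

```text
time: 5.1
tool_pos: [0.6053, 0.2666, 0.2207]
tcp_rot: [-0.972, 1.333, 0.968]
wrist_force: [-0.0, 0.7, -0.1]
width: 0.341
```

```bash
python3 - <<'E'
from h import *
go(.51,-.368,.21)
E
```

```text
tcp [0.6053 0.2666 0.2207] shift mm [   7.5 -108.3 -632.6]
```

Call:
step_arm --targets '[0,-0.1083,-0.6326,0,0,0,230,0,-0.1083,-0.6326,0,0,0,230,0,-0.1083,-0.6326,0,0,0,230,0,-0.1083,-0.6326,0,0,0,230,0,-0.1083,-0.6326,0,0,0,230,0,-0.1083,-0.6326,0,0,0,230,0,-0.1083,-0.6326,0,0,0,230,0,-0.1083,-0.6326,0,0,0,230,0,-0.1083,-0.6326,0,0,0,230,0,-0.1083,-0.6326,0,0,0,230,0,-0.1083,-0.6326,0,0,0,230,0,-0.1083,-0.6326,0,0,0,230,0,-0.1083,-0.6326,0,0,0,230,0,-0.1083,-0.6326,0,0,0,230,0,-0.1083,-0.6326,0,0,0,230,0,-0.1083,-0.6326,0,0,0,230]'

```text
time: 7.1
tool_pos: [0.5075, -0.3685, 0.2145]
tcp_rot: [-0.972, 1.343, 0.972]
wrist_force: [-0.5, -0.7, 0.7]
width: 0.336
```

```bash
python3 - <<'E'
from h import *
from workcell import bot
look("wrist","w4");s=bot.read_state();print(s["q"],s["width"])
E
```

```text
[-6.68026030e-01  1.92812005e-01  1.74248488e+00 -1.51173728e-05
  1.20603275e+00 -1.92084053e+00] 0.3403372545999708
```

View pics/w4.png

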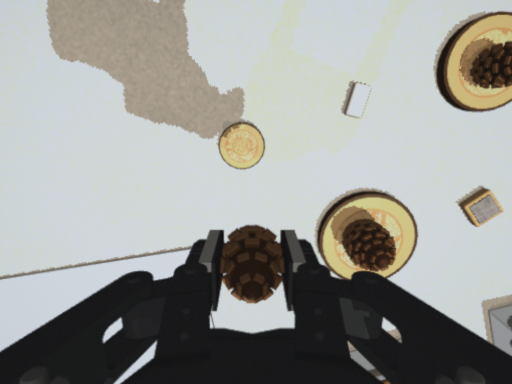

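The wrist view shows slice_small at (242,146), the held cone at (252,264), slice_giant with its cone at (367,238), and part of slice_large at the top right.

```bash
python3 - <<'E'
from h import *
from workcell import bot
c=dict(np.load("w4.npz"));disc(c,242,140);disc(c,345,255);
s=bot.read_state();z=s["tool_pos"][2]
m=blob(c,252,264,45);q,_=pts(c,m);tip=q[q[:,2]>q[:,2].max()-.006];print("held tip",tip.mean(0).round(4),q[:,2].max(),"tcp",s["tool_pos"])
cone(c,367,243,.014,.07,.049,30)
go(.4745,-.368,.06)
E
```

```text
disc [ 0.4744 -0.3692  0.0253] resid 0.0002
disc [ 0.6301 -0.2605  0.0573] resid 0.0006
held tip [ 0.507  -0.3677  0.2406] 0.24351861825484022 tcp [ 0.50740969 -0.36865786  0.21446375]
cone sil [ 0.6159 -0.2697  0.0455] 1818 tip [ 0.6135 -0.2707  0.0796] 411 zmax 0.086 px 368.0 243.0
tcp [ 0.5074 -0.3687  0.2145] shift mm [154.5  31.5  -9.6]
```

Call:
step_arm --targets '[0,0.031,-0.01,0,0,0,230,0.06,0.031,-0.01,0,0,0,230,0.12,0.031,-0.01,0,0,0,230,0.16,0.031,-0.01,0,0,0,230,0.175,0.031,-0.01,0,0,0,230,0.175,0.031,-0.01,0,0,0,230,0.175,0.031,-0.01,0,0,0,230]'

```text
time: 8.02
tool_pos: [0.4762, -0.3703, 0.0416]
tcp_rot: [-0.974, 1.342, 0.968]
wrist_force: [0.3, 0.5, 0.3]
width: 0.335
```

```bash
python3 - <<'E'
from h import *
look("wrist","w5");go(.4745,-.3688,.031)
E
```

```text
tcp [ 0.4763 -0.3704  0.0418] shift mm [10.8  2.3  0.9]
```

View pics/w5.png

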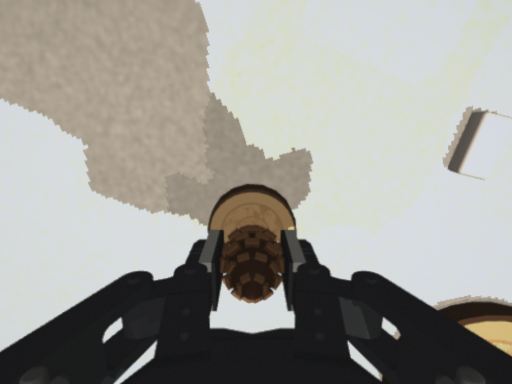

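The cone is about 10 mm above slice_small, whose rim shows at (252,200). I'll lower it slowly onto the slice and watch the force.

Call:
step_arm --targets '[0.004,0.002,0.001,0,0,0,230,0.008,0.002,0.001,0,0,0,230,0.01,0.002,0.001,0,0,0,230,0.01,0.002,0.001,0,0,0,230]'

```text
time: 8.57
tool_pos: [0.4731, -0.3674, 0.0305]
tcp_rot: [-0.971, 1.343, 0.971]
wrist_force: [-3.0, 2.1, 8.7]
width: 0.339
```

```bash
python3 - <<'E'
from h import *
go(.4745,-.3688,.031)
E
```

```text
tcp [ 0.4731 -0.3674  0.0305] shift mm [-0.5 -1.8 -0.9]
```

Contact shows as about 9 N upward. I'll release and back off.

Call:
step_arm --targets '[-0.001,0,0,0,0,0,160,-0.001,0,0,0,0,0,130,-0.001,0,0,0,0,0,100,-0.001,0,0,0,0,0,80,-0.001,0,0,0,0,0,80,-0.03,0,0,0,0,0,80,-0.08,0,0,0,0,0,80,-0.13,0,0,0,0,0,80,-0.18,-0.05,0,0,0,0,80,-0.18,-0.05,0,0,0,0,80,-0.18,-0.05,0,0,0,0,80]'

```text
time: 9.95
tool_pos: [0.5207, -0.383, 0.2093]
tcp_rot: [-0.972, 1.343, 0.971]
wrist_force: [-0.6, 0.4, -0.6]
width: 0.687
```

```bash
python3 - <<'E'
from h import *
look("wrist","w6");look("top","top1")
E
```

```text
(no output)
```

View pics/w6.png

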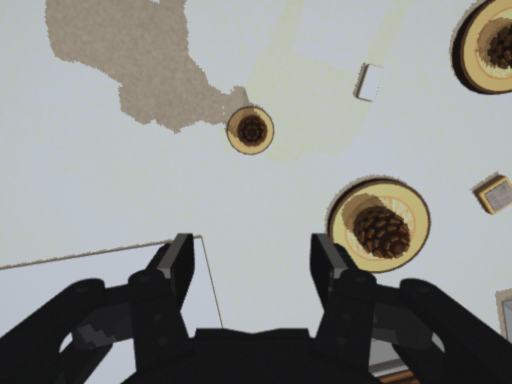

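The wrist view shows cone_small standing on slice_small at (250,130). I'll measure how well it is centred, then get the shift to cone_medium.

```bash
python3 - <<'E'
from h import *
c=dict(np.load("w6.npz"));disc(c,232,133);cone(c,250,130,.014,.044,.03,25)
disc(c,345,215);cone(c,382,232,.014,.07,.049,30)
t=dict(np.load("top1.npz"));disc(t,399,208) if 0 else None
go(.479+.03,-.107,.2)
E
```

```text
disc [ 0.4747 -0.3693  0.0251] resid 0.0004
cone sil [ 0.473  -0.3677  0.0338] 616 tip [ 0.4741 -0.3675  0.0558] 204 zmax 0.06 px 251.0 130.0
disc [ 0.6301 -0.2604  0.0558] resid 0.0002
cone sil [ 0.6164 -0.2695  0.0455] 2059 tip [ 0.6139 -0.2712  0.0798] 458 zmax 0.086 px 381.0 231.0
tcp [ 0.5189 -0.382   0.2069] shift mm [  7.7  95.6 258. ]
```

Cone_small is within about 2 mm of the slice centre. Next is cone_medium.

Call:
step_arm --targets '[0,0.096,0.258,0,0,0,60,0,0.096,0.258,0,0,0,60,0,0.096,0.258,0,0,0,60,0,0.096,0.258,0,0,0,60,0,0.096,0.258,0,0,0,60,0,0.096,0.258,0,0,0,60,0,0.096,0.258,0,0,0,60,0,0.096,0.258,0,0,0,60]'

```text
time: 11.05
tool_pos: [0.5098, -0.1091, 0.2087]
tcp_rot: [-0.97, 1.345, 0.971]
wrist_force: [-0.7, -0.1, -0.2]
width: 0.767
```

```bash
python3 - <<'E'
from h import *
look("wrist","w7")
E
```

```text
(no output)
```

View pics/w7.png

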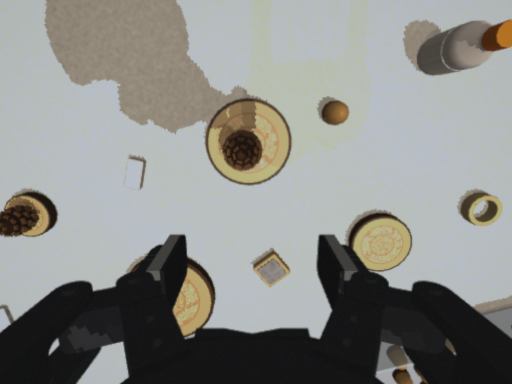

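cone_medium is at (242,150) on slice_large (248,140), with the acorn at (335,112), slice_medium at (381,240) and the glue bottle at (465,48).

```bash
python3 - <<'E'
from h import *
c=dict(np.load("w7.npz"));disc(c,270,160);disc(c,380,235);cone(c,242,150,.014,.056,.039,30)
go(.479,-.1075,.0315)
E
```

```text
disc [ 0.4769 -0.1013  0.0448] resid 0.0003
disc [0.6396 0.0116 0.0342] resid 0.0006
cone sil [ 0.4761 -0.1079  0.0392] 1037 tip [ 0.4778 -0.1082  0.0669] 343 zmax 0.072 px 242.0 148.0
tcp [ 0.51   -0.1091  0.2089] shift mm [177.4  29.8  -8.2]
```

Call:
step_arm --targets '[0,0.031,-0.009,0,0,0,60,0.06,0.031,-0.009,0,0,0,60,0.12,0.031,-0.009,0,0,0,60,0.165,0.031,-0.009,0,0,0,60,0.178,0.031,-0.009,0,0,0,60,0.178,0.031,-0.009,0,0,0,60,0.178,0.031,-0.009,0,0,0,110,0.178,0.031,-0.009,0,0,0,150,0.178,0.031,-0.009,0,0,0,200,0.178,0.031,-0.009,0,0,0,200,0.178,0.031,-0.009,0,0,0,200]' --squeeze 25

```text
time: 12.48
tool_pos: [0.4801, -0.1074, 0.0337]
tcp_rot: [-0.974, 1.34, 0.968]
wrist_force: [-0.3, 0.1, 7.0]
width: 0.445
```

```bash
python3 - <<'E'
from h import *
look("wrist","w8");go(.479,-.1075,.0315)
E
```

```text
tcp [ 0.4801 -0.1074  0.0337] shift mm [ 2.2  1.  -0.4]
```

View pics/w8.png

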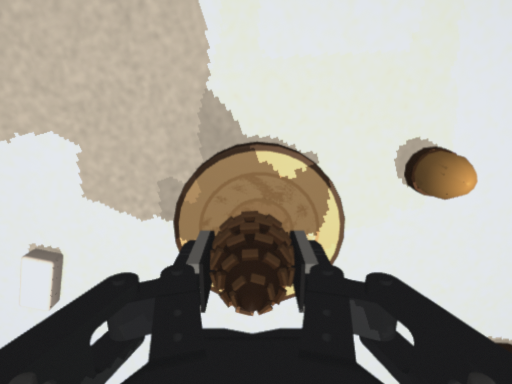

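cone_medium is gripped between the pads at (252,262). The opening is 37.8 mm, as expected for a 39 mm cone. I'll lift it and carry it to slice_medium.

Call:
step_arm --targets '[-0.01,0,0,0,0,0,200,-0.04,0,0,0,0,0,200,-0.1,0,0,0,0,0,200,-0.16,0,0,0,0,0,200,-0.17,0,0,0,0,0,200,-0.17,0,0,0,0,0,200]'

```text
time: 13.28
tool_pos: [0.4784, -0.1068, 0.2026]
tcp_rot: [-0.973, 1.341, 0.969]
wrist_force: [-0.8, 0.6, -1.3]
width: 0.449
```

```bash
python3 - <<'E'
from h import *
go(.672,.01,.205)
E
```

```text
tcp [ 0.4784 -0.1068  0.2026] shift mm [  -1.9 -147.2  171.6]
```

Call:
step_arm --targets '[0,-0.147,0.172,0,0,0,200,0,-0.147,0.172,0,0,0,200,0,-0.147,0.172,0,0,0,200,0,-0.147,0.172,0,0,0,200,0,-0.147,0.172,0,0,0,200,0,-0.147,0.172,0,0,0,200,0,-0.147,0.172,0,0,0,200]'

```text
time: 14.15
tool_pos: [0.6698, 0.0097, 0.2002]
tcp_rot: [-0.97, 1.346, 0.972]
wrist_force: [-0.2, -0.6, -0.2]
width: 0.446
```

```bash
python3 - <<'E'
from h import *
from workcell import bot
c=look("wrist","w9")
s=bot.read_state()
m=blob(c,252,264,45);q,_=pts(c,m);tip=q[q[:,2]>q[:,2].max()-.006];print("held tip",tip.mean(0).round(4),q[:,2].max(),"tcp",s["tool_pos"])
disc(c,245,145)
go(.6396,.011,.0337)
E
```

```text
held tip [0.6668 0.0112 0.2349] 0.2382214776031239 tcp [0.67016121 0.00965703 0.20081703]
disc [0.6393 0.0112 0.0348] resid 0.0005
tcp [0.6702 0.0097 0.2008] shift mm [167.2  29.2  -8.2]
```

View pics/w9.png

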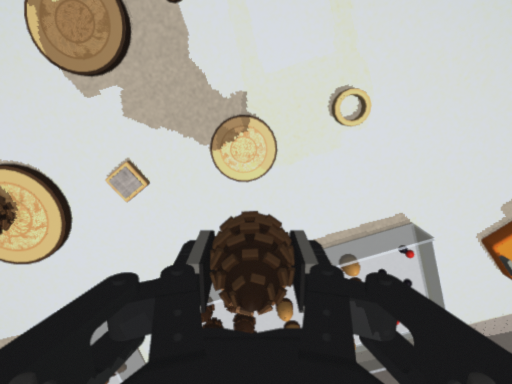

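slice_medium is at (243,148) and clear, and the held cone is at (252,262). The cone axis sits about 2.5 mm on the -x side of the TCP, so I'll allow for that.

Call:
step_arm --targets '[0,0.027,-0.0085,0,0,0,200,0.06,0.027,-0.0085,0,0,0,200,0.12,0.027,-0.0085,0,0,0,200,0.15,0.027,-0.0085,0,0,0,200,0.16,0.027,-0.0085,0,0,0,200,0.16,0.027,-0.0085,0,0,0,200]'

```text
time: 14.95
tool_pos: [0.6431, 0.0105, 0.0417]
tcp_rot: [-0.971, 1.343, 0.971]
wrist_force: [0.0, 0.6, -0.1]
width: 0.445
```

```bash
python3 - <<'E'
from h import *
go(.642,.010,.0337)
E
```

```text
tcp [0.6431 0.0105 0.0417] shift mm [ 8.   0.9 -0.8]
```

Call:
step_arm --targets '[0.004,0.001,0,0,0,0,200,0.007,0.001,0,0,0,0,200,0.008,0.001,0,0,0,0,200,0.008,0.001,0,0,0,0,200]'

```text
time: 15.45
tool_pos: [0.6425, 0.0112, 0.0338]
tcp_rot: [-0.972, 1.343, 0.971]
wrist_force: [-0.0, 1.0, 2.0]
width: 0.443
```

Call:
step_arm --targets '[0.001,0,0,0,0,0,200,0.001,0,0,0,0,0,200]'

```text
time: 15.7
tool_pos: [0.6426, 0.0112, 0.0338]
tcp_rot: [-0.972, 1.343, 0.971]
wrist_force: [-2.5, 0.0, 7.5]
width: 0.447
```

Firm contact at 7.5 N. I'll release, lift clear and look from over the slice.

Call:
step_arm --targets '[-0.0005,0,0,0,0,0,120,-0.0005,0,0,0,0,0,90,-0.0005,0,0,0,0,0,60,-0.0005,0,0,0,0,0,60,-0.03,0,0,0,0,0,60,-0.08,0,0,0,0,0,60,-0.13,0,0,0,0,0,60,-0.17,-0.03,0.008,0,0,0,60,-0.17,-0.03,0.008,0,0,0,60,-0.17,-0.03,0.008,0,0,0,60]'

```text
time: 16.95
tool_pos: [0.6725, 0.0094, 0.2015]
tcp_rot: [-0.971, 1.344, 0.972]
wrist_force: [-1.2, 0.3, -0.5]
width: 0.764
```

```bash
python3 - <<'E'
from h import *
c=look("wrist","w10");disc(c,225,155);cone(c,243,148,.014,.056,.039,30)
go(.617+.035,-.27,.21)
E
```

```text
disc [0.6394 0.0109 0.0347] resid 0.0007
cone sil [0.6392 0.0127 0.0392] 1069 tip [0.6409 0.0124 0.067 ] 356 zmax 0.072 px 244.0 149.0
tcp [0.6717 0.0094 0.2003] shift mm [  -9.6  -68.9 -271.5]
```

View pics/w10.png

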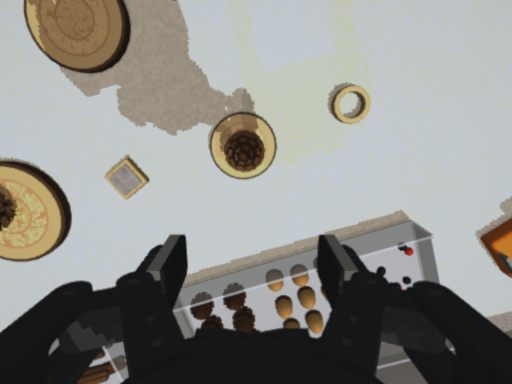

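cone_medium stands centred on slice_medium at (244,148), within about 2 mm. Next is cone_large on slice_giant.

Call:
step_arm --targets '[-0.01,-0.069,-0.272,0,0,0,25,-0.01,-0.069,-0.272,0,0,0,25,-0.01,-0.069,-0.272,0,0,0,25,-0.01,-0.069,-0.272,0,0,0,25,-0.01,-0.069,-0.272,0,0,0,25,-0.01,-0.069,-0.272,0,0,0,25,-0.01,-0.069,-0.272,0,0,0,25,-0.01,-0.069,-0.272,0,0,0,25]'

```text
time: 18.0
tool_pos: [0.6532, -0.2688, 0.2114]
tcp_rot: [-0.971, 1.343, 0.974]
wrist_force: [0.4, 1.2, -0.5]
width: 0.896
```

```bash
python3 - <<'E'
from h import *
c=look("wrist","w11");disc(c,220,145);cone(c,245,148,.014,.07,.049,40)
go(.616,-.2705,.039)
E
```

```text
disc [ 0.7754 -0.3031  0.3834] resid 0.0006
cone sil [ 0.6153 -0.2684  0.0455] 1729 tip [ 0.617  -0.2689  0.0802] 563 zmax 0.086 px 240.0 145.0
tcp [ 0.6534 -0.2689  0.2117] shift mm [172.8  34.8 -13.3]
```

View pics/w11.png

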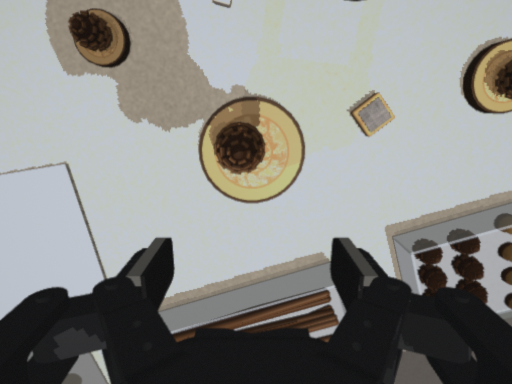

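cone_large is at (240,146) on slice_giant (252,149). The tray of sticks is ahead but clear of the fingers.

Call:
step_arm --targets '[0,0.035,-0.0115,0,0,0,25,0.06,0.035,-0.0115,0,0,0,25,0.12,0.035,-0.0115,0,0,0,25,0.165,0.035,-0.0115,0,0,0,25,0.179,0.035,-0.0115,0,0,0,25,0.179,0.035,-0.0115,0,0,0,25,0.179,0.035,-0.0115,0,0,0,70,0.179,0.035,-0.0115,0,0,0,110,0.179,0.035,-0.0115,0,0,0,160,0.179,0.035,-0.0115,0,0,0,160,0.179,0.035,-0.0115,0,0,0,160]' --squeeze 25

```text
time: 19.42
tool_pos: [0.6187, -0.2714, 0.0364]
tcp_rot: [-0.974, 1.341, 0.967]
wrist_force: [-0.2, 1.5, 6.9]
width: 0.566
```

```bash
python3 - <<'E'
from h import *
look("wrist","w12");go(.6165,-.2688,.032)
E
```

```text
tcp [ 0.6187 -0.2714  0.0364] shift mm [4.3 2.9 1.7]
```

View pics/w12.png

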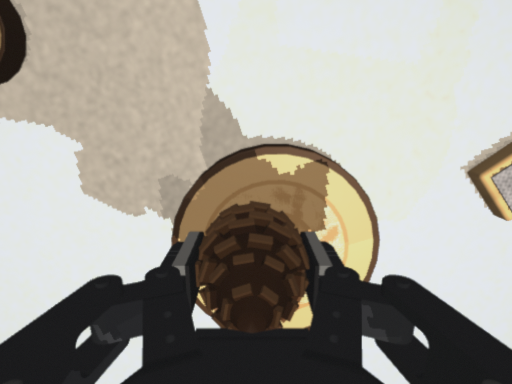

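cone_large is gripped at (252,265) with a 48 mm opening. I'll lift it and carry it to slice_large.

Call:
step_arm --targets '[-0.01,0,0,0,0,0,160,-0.04,0,0,0,0,0,160,-0.1,0,0,0,0,0,160,-0.16,0,0,0,0,0,160,-0.18,0,0,0,0,0,160,-0.18,0,0,0,0,0,160]'

```text
time: 20.23
tool_pos: [0.6176, -0.2711, 0.2159]
tcp_rot: [-0.974, 1.341, 0.968]
wrist_force: [-0.1, 0.5, -1.2]
width: 0.566
```

```bash
python3 - <<'E'
from h import *
go(.515,-.105,.215)
E
```

```text
tcp [ 0.6176 -0.2711  0.2159] shift mm [  0.2 149.5 125.6]
```

Call:
step_arm --targets '[0,0.15,0.126,0,0,0,160,0,0.15,0.126,0,0,0,160,0,0.15,0.126,0,0,0,160,0,0.15,0.126,0,0,0,160,0,0.15,0.126,0,0,0,160,0,0.15,0.126,0,0,0,160,0,0.15,0.126,0,0,0,160]'

```text
time: 21.1
tool_pos: [0.5143, -0.1049, 0.213]
tcp_rot: [-0.97, 1.344, 0.97]
wrist_force: [0.2, 0.7, -0.1]
width: 0.568
```

```bash
python3 - <<'E'
from h import *
from workcell import bot
c=look("wrist","w13")
s=bot.read_state()
m=blob(c,252,264,55);q,_=pts(c,m);tip=q[q[:,2]>q[:,2].max()-.006];print("held tip",tip.mean(0).round(4),q[:,2].max(),"tcp",s["tool_pos"])
disc(c,245,150)
go(.4768,-.1014,.036)
E
```

```text
held tip [ 0.5086 -0.1029  0.2584] 0.26209496248350994 tcp [ 0.51423718 -0.10480619  0.21307111]
disc [ 0.4763 -0.1008  0.0455] resid 0.0006
tcp [ 0.5142 -0.1048  0.2131] shift mm [177.1  36.6  -8.5]
```

View pics/w13.png

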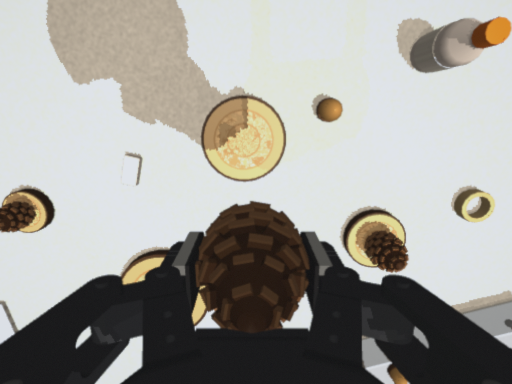

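slice_large is empty at (244,138) and the held cone is at (252,265). My window clipped the cone at row 319, so I'll recompute the held tip with a wider one.

```bash
python3 - <<'E'
from h import *
from workcell import bot
s=bot.read_state();R=Rn.from_rotvec(s["tcp_rot"]).as_matrix()
for f,tcp,h,w in(("w13",s["tool_pos"],.07,70),("w9",[.67016,.00966,.2008],.056,60),("w4",[.5074,-.3687,.2145],.044,50)):
    c=dict(np.load(f+".npz"));m=blob(c,252,264,w);q,uv=pts(c,m);L=(q-tcp)@R
    L=L[(abs(L[:,2])<.04)&(abs(L[:,1])<.05)]
    x0=L[:,0].min();print(f,"top at",x0.round(4))
    for d in(.003,.006,.01): k=L[:,0]<x0+d;print("   tip yz",L[k][:,1:].mean(0).round(4),k.sum())
    for a,b in((.3,.45),(.45,.6)):
        k=(L[:,0]>x0+a*h)&(L[:,0]<x0+b*h);print("   band y-max",np.percentile(L[k,1],[5,98]).round(4),"z",np.percentile(L[k,2],[1,99]).round(4))
E
```

```text
w13 top at -0.0641
   tip yz [0.0113 0.0025] 15
   tip yz [0.0113 0.0025] 15
   tip yz [0.0113 0.0025] 15
   band y-max [-0.0048  0.0181] z [-0.0163  0.0166]
   band y-max [0.0021 0.0223] z [-0.0203  0.0209]
w9 top at -0.0374
   tip yz [0.0024 0.0003] 496
   tip yz [0.0034 0.0004] 1220
   tip yz [0.0045 0.0004] 1712
   band y-max [0.0003 0.0192] z [-0.0171  0.0179]
   band y-max [0.0014 0.0213] z [-0.0186  0.0194]
w4 top at -0.029
   tip yz [0.0001 0.0007] 381
   tip yz [0.0007 0.0008] 682
   tip yz [0.002  0.0007] 1188
   band y-max [-0.0009  0.0136] z [-0.0137  0.015 ]
   band y-max [0.0029 0.0139] z [-0.0135  0.0151]
```

```bash
python3 - <<'E'
from h import *
from workcell import bot
s=bot.read_state();R=Rn.from_rotvec(s["tcp_rot"]).as_matrix()
for f,tcp,foot,lo,hi,r,w,h in(("w13",s["tool_pos"],.0224,.015,.041,.0245,70,.07),("w9",[.67016,.00966,.2008],.0197,.012,.032,.0195,60,.056),("w4",[.5074,-.3687,.2145],.0163,.01,.026,.015,50,.044)):
    c=dict(np.load(f+".npz"));m=blob(c,252,264,w);q,uv=pts(c,m);L=(q-tcp)@R
    k=(L[:,0]<foot-lo)&(L[:,0]>foot-hi)&(abs(L[:,2])<.006)
    print(f,"front y",np.percentile(L[k,1],[50,90,98]).round(4),"-r ->",(np.percentile(L[k,1],[50,90,98])-r).round(4),k.sum())
    k=(L[:,0]<foot-h+.005)&(L[:,0]>foot-h-.004)&(abs(L[:,2])<.02)&(abs(L[:,1])<.03);print("  tip",L[k].mean(0).round(4),k.sum())
E
```

```text
w13 front y [0.0235 0.0259 0.0265] -r -> [-0.001   0.0014  0.002 ] 681
  tip [-0.0456  0.0042  0.0002] 2093
w9 front y [0.0194 0.021  0.0214] -r -> [-0.0001  0.0015  0.0019] 519
  tip [-0.0341  0.0034  0.0004] 1232
w4 front y [0.0121 0.0138 0.0142] -r -> [-0.0029 -0.0012 -0.0008] 380
  tip [-0.026   0.0008  0.0007] 707
```

Call:
step_arm --targets '[0,0.034,-0.0085,0,0,0,160,0.06,0.034,-0.0085,0,0,0,160,0.12,0.034,-0.0085,0,0,0,160,0.16,0.034,-0.0085,0,0,0,160,0.169,0.034,-0.0085,0,0,0,160,0.169,0.034,-0.0085,0,0,0,160,0.169,0.034,-0.0085,0,0,0,160]'

```text
time: 22.02
tool_pos: [0.4809, -0.1019, 0.0464]
tcp_rot: [-0.973, 1.341, 0.968]
wrist_force: [-0.0, -1.2, -0.0]
width: 0.563
```

```bash
python3 - <<'E'
from h import *
go(.479,-.102,.0364)
E
```

```text
tcp [ 0.4809 -0.1019  0.0464] shift mm [10.   1.8 -0.7]
```

Call:
step_arm --targets '[0.004,0.001,0,0,0,0,160,0.008,0.001,0,0,0,0,160,0.0095,0.001,0,0,0,0,160,0.0095,0.001,0,0,0,0,160]'

```text
time: 22.52
tool_pos: [0.4783, -0.101, 0.0363]
tcp_rot: [-0.972, 1.343, 0.971]
wrist_force: [-2.3, 0.9, 10.9]
width: 0.567
```

Contact at 11 N. I'll release with a moderate opening because of the acorn, then lift clear.

Call:
step_arm --targets '[-0.001,0,0,0,0,0,90,-0.001,0,0,0,0,0,60,-0.001,0,0,0,0,0,35,-0.001,0,0,0,0,0,30,-0.03,0,0,0,0,0,30,-0.08,0,0,0,0,0,30,-0.13,0,0,0,0,0,30,-0.17,-0.035,0.008,0,0,0,30,-0.17,-0.035,0.008,0,0,0,30,-0.17,-0.035,0.008,0,0,0,30]'

```text
time: 23.78
tool_pos: [0.5127, -0.1041, 0.204]
tcp_rot: [-0.97, 1.344, 0.973]
wrist_force: [0.1, -0.2, -1.0]
width: 0.882
```

```bash
python3 - <<'E'
from h import *
c=look("wrist","w14");disc(c,225,160);cone(c,243,148,.014,.07,.049,40)
go(.463+.04,.362,.24)
E
```

```text
disc [ 0.6305 -0.1377  0.3747] resid 0.0006
cone sil [ 0.4748 -0.099   0.0455] 1831 tip [ 0.4762 -0.0995  0.0801] 609 zmax 0.087 px 244.0 144.0
tcp [ 0.5119 -0.1039  0.203 ] shift mm [-36.6 154.6 439.7]
```

View pics/w14.png

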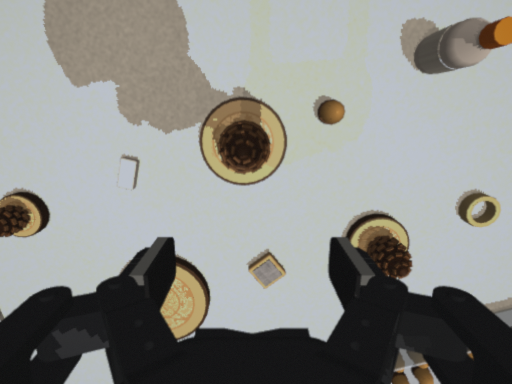

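cone_large stands on slice_large at (243,146), within about 2 mm. The giant slice is free at lower left. Next is cone_giant.

Call:
step_arm --targets '[-0.037,0.155,0.44,0,0,0,0,-0.037,0.155,0.44,0,0,0,0,-0.037,0.155,0.44,0,0,0,0,-0.037,0.155,0.44,0,0,0,0,-0.037,0.155,0.44,0,0,0,0,-0.037,0.155,0.44,0,0,0,0,-0.037,0.155,0.44,0,0,0,0,-0.037,0.155,0.44,0,0,0,0,-0.037,0.155,0.44,0,0,0,0,-0.037,0.155,0.44,0,0,0,0,-0.037,0.155,0.44,0,0,0,0]'

```text
time: 25.2
tool_pos: [0.5039, 0.3605, 0.2409]
tcp_rot: [-0.971, 1.346, 0.97]
wrist_force: [0.4, -1.0, 0.3]
width: 1.002
```

```bash
python3 - <<'E'
from h import *
c=dict(np.load("w14.npz"));disc(c,207,150)
c=look("wrist","w15");cone(c,243,148,0,.086,.06,45)
go(.462,.3625,.03)
E
```

```text
disc [ 0.4768 -0.1011  0.0448] resid 0.0005
cone sil [0.4565 0.3648 0.0387] 2072 tip [0.4584 0.3643 0.0808] 741 zmax 0.088 px 242.0 132.0
tcp [0.5041 0.3606 0.2412] shift mm [211.3  40.4 -11.2]
```

View pics/w15.png

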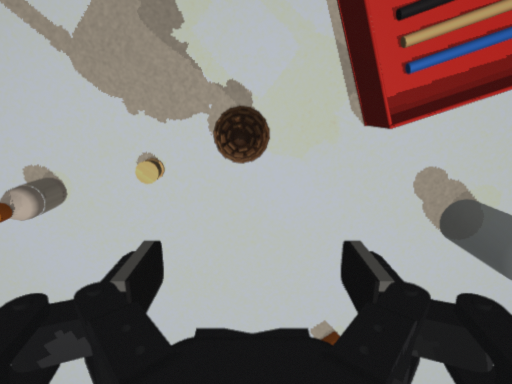

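cone_giant is at (242,133). The red box edge at (365,125) leaves only about 5 mm beside a finger if the jaws stay along y. I'll turn the tool about 72° so the jaws lie along x, which also moves the last joint away from its limit.

Call:
step_arm --targets '[0,0,0,72,0,0,0,0,0,0,72,0,0,0,0,0,0,72,0,0,0,0,0,0,72,0,0,0,0,0,0,72,0,0,0,0,0,0,72,0,0,0,0,0,0,72,0,0,0,0,0,0,72,0,0,0,0,0,0,72,0,0,0]'

```text
time: 26.38
tool_pos: [0.5044, 0.3615, 0.2419]
tcp_rot: [0.003, 1.571, -0.003]
wrist_force: [0.1, 0.6, -0.3]
width: 1.005
```

```bash
python3 - <<'E'
from h import *
from workcell import bot
s=bot.read_state();print(s["q"].round(2) if hasattr(s["q"],"round") else s["q"]);print(Rn.from_rotvec(s["tcp_rot"]).as_matrix().round(3))
go(.459,.33,.24)
E
```

```text
[ 0.58  0.16  1.73 -0.    1.25  0.59]
[[ 0.     0.003  1.   ]
 [ 0.     1.    -0.003]
 [-1.     0.     0.   ]]
tcp [0.5044 0.3615 0.2419] shift mm [  1.9 -31.7 -45.3]
```

Call:
step_arm --targets '[0,-0.032,-0.045,0,0,0,0,0,-0.032,-0.045,0,0,0,0,0,-0.032,-0.045,0,0,0,0]'

```text
time: 26.75
tool_pos: [0.4594, 0.3304, 0.2424]
tcp_rot: [0.004, 1.569, -0.002]
wrist_force: [0.3, -0.2, -0.3]
width: 1.004
```

```bash
python3 - <<'E'
from h import *
c=look("wrist","w16");cone(c,243,148,0,.086,.06,50)
go(.46,.3635,.028)
E
```

```text
cone sil [0.4584 0.3654 0.0387] 2008 tip [0.4589 0.3644 0.0807] 717 zmax 0.088 px 251.0 142.0
tcp [0.46   0.3308 0.2427] shift mm [214.7  32.4  -0.5]
```

View pics/w16.png

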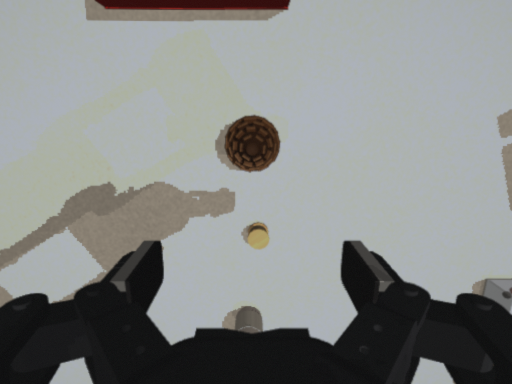

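cone_giant is at (251,143), the spool at (258,235), and the box is well clear at the top. Before descending I'll check how much room there is under the gripper body.

```bash
python3 - <<'E'
from h import *
from workcell import bot
c=dict(np.load("w16.npz"));s=bot.read_state();R=Rn.from_rotvec(s["tcp_rot"]).as_matrix()
m=np.zeros((384,512),bool);m[326:,:]=1
q,uv=pts(c,m);L=(q-s["tool_pos"])@R
for a in(-.03,-.02,-.01,0,.01,.02,.03):
    k=(abs(L[:,2]-a)<.005)&(abs(L[:,1])<.05)&(L[:,0]>-.13)&(L[:,0]<.0); 
    if k.sum(): print(a,"max x",L[k,0].max().round(4),"y there",L[k][np.argmax(L[k,0]),1].round(4),"median y",np.median(L[k,1]).round(3))
E
```

```text
-0.03 max x -0.0676 y there 0.0154 median y 0.017
-0.02 max x -0.0615 y there 0.0099 median y 0.018
-0.01 max x -0.0612 y there 0.0096 median y 0.011
0 max x -0.0621 y there 0.0101 median y 0.011
0.01 max x -0.0613 y there 0.0097 median y 0.012
0.02 max x -0.0646 y there 0.0097 median y 0.018
0.03 max x -0.0678 y there 0.0156 median y 0.017
```

Call:
step_arm --targets '[0,0.034,-0.001,0,0,0,0,0.06,0.034,-0.001,0,0,0,0,0.12,0.034,-0.001,0,0,0,0,0.17,0.034,-0.001,0,0,0,0,0.195,0.034,-0.001,0,0,0,0,0.207,0.034,-0.001,0,0,0,0,0.207,0.034,-0.001,0,0,0,0,0.207,0.034,-0.001,0,0,0,0]'

```text
time: 27.8
tool_pos: [0.4597, 0.3654, 0.0365]
tcp_rot: [0.005, 1.568, -0.002]
wrist_force: [-0.2, 0.5, 0.2]
width: 0.999
```

```bash
python3 - <<'E'
from h import *
c=look("wrist","w17")
go(.459,.365,.0295)
E
```

```text
tcp [0.4597 0.3654 0.0367] shift mm [ 7.2 -0.4 -0.7]
```

View pics/w17.png

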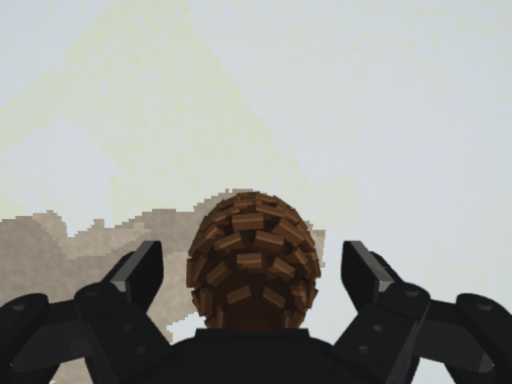

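The cone is centred between the open pads at (253,260). I'll go down the last 7 mm and close.

Call:
step_arm --targets '[0.003,0,0,0,0,0,0,0.007,0,0,0,0,0,0,0.007,0,0,0,0,0,0,0.007,0,0,0,0,0,45,0.007,0,0,0,0,0,70,0.007,0,0,0,0,0,120,0.007,0,0,0,0,0,120,0.007,0,0,0,0,0,120]' --squeeze 30

```text
time: 28.85
tool_pos: [0.4585, 0.3646, 0.0282]
tcp_rot: [0.004, 1.57, -0.003]
wrist_force: [0.5, -0.4, 3.8]
width: 0.691
```

```bash
python3 - <<'E'
from h import *
from workcell import bot
c=look("wrist","w18");print(bot.read_state()["width"]*85)
go(.459,.365,.0295)
E
```

```text
58.39743180549538
tcp [0.4585 0.3646 0.0282] shift mm [-1.3  0.4  0.5]
```

View pics/w18.png

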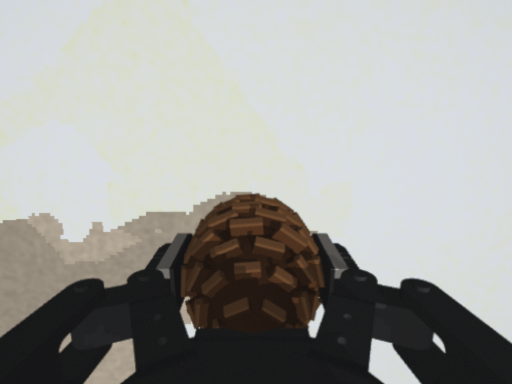

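cone_giant is gripped at (252,262) with a 58.4 mm opening. Lifting.

Call:
step_arm --targets '[-0.01,0,0,0,0,0,120,-0.04,0,0,0,0,0,120,-0.1,0,0,0,0,0,120,-0.16,0,0,0,0,0,120,-0.21,0,0,0,0,0,120,-0.21,0,0,0,0,0,120,-0.21,0,0,0,0,0,120]'

```text
time: 29.78
tool_pos: [0.4576, 0.3639, 0.2372]
tcp_rot: [0.003, 1.572, -0.004]
wrist_force: [-0.4, -1.0, -1.3]
width: 0.689
```

```bash
python3 - <<'E'
from h import *
go(.632,-.3,.24)
E
```

```text
tcp [0.4576 0.3639 0.2372] shift mm [  -2.5 -663.1  177.5]
```

Call:
step_arm --targets '[0,-0.663,0.177,0,0,0,120,0,-0.663,0.177,0,0,0,120,0,-0.663,0.177,0,0,0,120,0,-0.663,0.177,0,0,0,120,0,-0.663,0.177,0,0,0,120,0,-0.663,0.177,0,0,0,120,0,-0.663,0.177,0,0,0,120,0,-0.663,0.177,0,0,0,120,0,-0.663,0.177,0,0,0,120,0,-0.663,0.177,0,0,0,120,0,-0.663,0.177,0,0,0,120,0,-0.663,0.177,0,0,0,120,0,-0.663,0.177,0,0,0,120,0,-0.663,0.177,0,0,0,120,0,-0.663,0.177,0,0,0,120]'

```text
time: 31.65
tool_pos: [0.632, -0.2979, 0.2378]
tcp_rot: [0.003, 1.571, -0.002]
wrist_force: [0.5, 0.5, -1.1]
width: 0.693
```

```bash
python3 - <<'E'
from h import *
from workcell import bot
c=look("wrist","w19");s=bot.read_state();R=Rn.from_rotvec(s["tcp_rot"]).as_matrix()
m=blob(c,252,264,75);q,uv=pts(c,m);L=(q-s["tool_pos"])@R;foot,lo,hi,r,h=.0282,.019,.05,.03,.086
k=(L[:,0]<foot-lo)&(L[:,0]>foot-hi)&(abs(L[:,2])<.006)
print("front y - r",(np.percentile(L[k,1],[50,90,98])-r).round(4),k.sum())
k=(L[:,0]<foot-h+.012)&(L[:,0]>foot-h-.004)&(abs(L[:,2])<.02)&(abs(L[:,1])<.03);print("  tip",L[k].mean(0).round(4),k.sum(),L[k,0].min())
disc(c,240,140)
go(.6303,-.2605,.0422)
E
```

```text
front y - r [-0.0052 -0.0027 -0.0018] 244
  tip [-0.0511  0.0083 -0.0011] 2843 -0.05828521343189639
disc [ 0.6293 -0.2606  0.0581] resid 0.0003
tcp [ 0.6322 -0.2982  0.238 ] shift mm [195.8  37.7  -2. ]
```

View pics/w19.png

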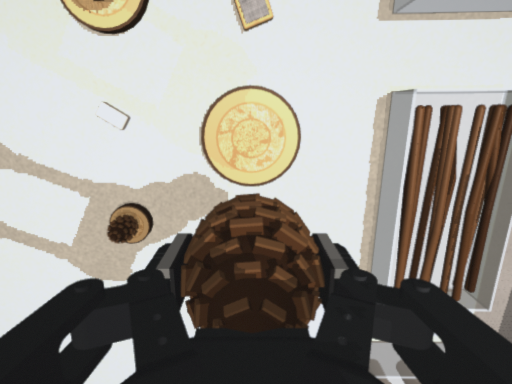

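slice_giant is clear at (251,136) and fits at (0.6295, -0.2606) with radius 58 mm. The held cone is at (252,262). Lowering it.

Call:
step_arm --targets '[0,0.038,-0.0025,0,0,0,120,0.06,0.038,-0.0025,0,0,0,120,0.12,0.038,-0.0025,0,0,0,120,0.17,0.038,-0.0025,0,0,0,120,0.187,0.038,-0.0025,0,0,0,120,0.187,0.038,-0.0025,0,0,0,120,0.187,0.038,-0.0025,0,0,0,120]'

```text
time: 32.58
tool_pos: [0.6321, -0.2624, 0.0539]
tcp_rot: [0.002, 1.566, -0.005]
wrist_force: [0.8, -0.3, -0.3]
width: 0.691
```

```bash
python3 - <<'E'
from h import *
go(.6297,-.2605,.0422)
E
```

```text
tcp [ 0.6321 -0.2624  0.0539] shift mm [11.7  1.9 -2.4]
```

Call:
step_arm --targets '[0.004,0.001,-0.001,0,0,0,120,0.008,0.001,-0.001,0,0,0,120,0.01,0.001,-0.001,0,0,0,120,0.01,0.001,-0.001,0,0,0,120]'

```text
time: 33.08
tool_pos: [0.6291, -0.2607, 0.0422]
tcp_rot: [0.004, 1.57, -0.004]
wrist_force: [-2.6, 1.1, 4.7]
width: 0.689
```

Contact at the predicted height, with 4.7 N. Releasing.

Call:
step_arm --targets '[0,0,0,0,0,0,50,0,0,0,0,0,0,30,0,0,0,0,0,0,5,0,0,0,0,0,0,5,-0.03,0,0,0,0,0,5,-0.08,0,0,0,0,0,5,-0.13,0,0,0,0,0,5,-0.18,-0.04,0,0,0,0,5,-0.18,-0.04,0,0,0,0,5,-0.18,-0.04,0,0,0,0,5]'

```text
time: 34.33
tool_pos: [0.6283, -0.3005, 0.2205]
tcp_rot: [0.005, 1.571, -0.004]
wrist_force: [0.0, 0.5, -0.7]
width: 0.98
```

```bash
python3 - <<'E'
from h import *
c=look("wrist","w20");disc(c,206,140);cone(c,250,140,.014,.086,.06,50)
c=look("top","top2")
go(.5,.1,.35)
E
```

```text
disc [ 0.6305 -0.26    0.0562] resid 0.0006
cone sil [ 0.6264 -0.26    0.0527] 2183 tip [ 0.6279 -0.2604  0.095 ] 902 zmax 0.102 px 251.0 140.0
tcp [ 0.6274 -0.2994  0.2183] shift mm [-130.4  399.1 -129.7]
```

View pics/w20.png

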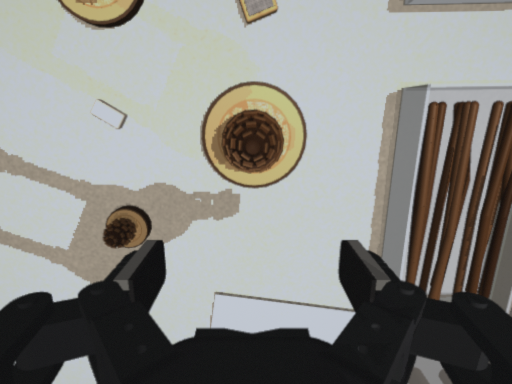

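View pics/top2.png

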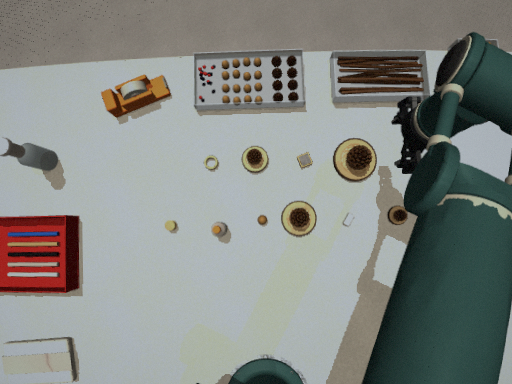

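All four cones are standing: cone_giant at (251,140) in the wrist view; in the top view the cones are at (356,158), (299,217), (256,157) and (398,215). The glue bottle (219,230) and acorn (262,219) are where they were. One last measured check from the top camera, then I'll hand in.

```bash
python3 - <<'E'
from h import *
c=dict(np.load("top2.npz"))
for n,u,v,su,sv,h,d,w in(("small",398,215,391,213,.044,.03,11),("medium",256,157,247,160,.056,.039,14),("large",299,217,286,217,.07,.049,17),("giant",356,158,341,158,.086,.06,20)):
    print(n)
    try: disc(c,su,sv)
    except Exception as e: print(e)
    cone(c,u,v,.014,h,d,w,95)
q=pts(c,np.ones((384,512),bool))[0]
for n,x,y,r,h in(("glue",.455,.107,.03,.095),("acorn",.475,-.0025,.02,.035)):
    k=np.hypot(q[:,0]-x,q[:,1]-y)<r;g=q[k];g=g[g[:,2]>.007];print(n,g.mean(0).round(3),g[:,2].max().round(3))
E
```

```text
small
disc [ 0.4771 -0.3698  0.0241] resid 0.001
cone sil [ 0.475  -0.3631  0.0338] 238 tip [ 0.4771 -0.2729  0.2979] 52 zmax 0.608 px 399.0 215.0
medium
disc [0.6412 0.0118 0.0343] resid 0.0004
cone sil [0.6414 0.0127 0.0392] 186 tip [0.6414 0.0136 0.0669] 50 zmax 0.073 px 254.0 157.0
large
disc [ 0.4779 -0.1006  0.0448] resid 0.0007
cone sil [ 0.4778 -0.0988  0.0455] 301 tip [ 0.4774 -0.0983  0.0796] 79 zmax 0.087 px 299.0 218.0
giant
disc [ 0.6315 -0.2601  0.0551] resid 0.0003
cone sil [ 0.6273 -0.259   0.0527] 495 tip [ 0.6288 -0.2577  0.0941] 127 zmax 0.103 px 358.0 158.0
glue [0.455 0.106 0.07 ] 0.099
acorn [ 0.475 -0.003  0.025] 0.038
```

```bash
python3 - <<'E'
from workcell import bot
s=bot.read_state();print(s["time"],s["wrist_force"],s["width"]);print(bot.finish_job())
E
```

```text
34.425 [0.66522744 0.27180056 0.05245352] 0.9829197948542523
the job is handed in; nothing more can be done
None
```

All four pine cones now stand upright on the log slices of their own size, and the job is handed in. I moved them one at a time from smallest to largest, and it took 34.4 s. The arm was lifted clear with the gripper open at the end.

- **Centring:** the last camera checks put `cone_small`, `cone_medium` and `cone_large` within about 2 mm of their slice centres, and `cone_giant` about 2–4 mm off, depending on view and fit. The cone tips I could measure were at the heights expected for upright cones.
- **Bystanders and slices:** the glue bottle and acorn did not move. The slices stayed where they were, within measuring error.
- **Forces:** wrist-force readings at the end of each move never exceeded about 11 N, and those peaks came as the cones touched down.
- **Checks that failed or disagreed:**
    - In the final top view the arm got in the way of `cone_small`, so its reading there was useless. I rely on the wrist-camera measurement taken right after placing it, and a later wrist picture still shows it standing on its slice.
    - The top and wrist cameras differ from each other by 1–3 mm.
    - Two slice fits taken with a cone already in place failed at first. One was redone from a better point; the other was replaced by later fits.

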